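Set carved amber pieces on their matching mounting pads

ROBOT

A 6-joint arm with a two-finger parallel gripper is mounted at the origin on the work surface. World frame = base frame: x ahead of the robot, y to its left, z up, the work surface at z = 0. Lengths are in m, angles in degrees, forces in N, time in s.
With the tool pointing down it reaches from about 0.3 to 0.75 m from the base axis. Payload 8.5 kg.
Tool frame: the origin (TCP) lies at the very end of the fingers, on their centre line; the grasp point (between the pads) lies 19 mm behind it (env.hold_point_z is the distance from the TCP to the grasp point, in m); z points along the fingers, y is the line along which they close (so a half turn about z gives the same grasp; the last joint's range is limited). The gripper opens to 85 mm and grips with 20 to 120 N. Pads are 22 mm wide; open, the fingers measure 114 mm over their backs; the gripper's body (76 mm by 85 mm) begins 54 mm behind the grasp point. The pads swing forward as they close: fully open they stand 13 mm farther back than shut.
Start: joints at [60.258, 21.807, 74.336, -0, 83.858, -12.336], TCP at [0.165, 0.525, 0.231] pointing down, gripper open.
Joint ranges: [-178.18, 178.18], [-50.72, 133.34], [12.68, 142.11], [-81.47, 261.47], [9.98, 163.14], [-165.26, 165.26]. Speed limits (degrees/s): [136.94, 136.94, 180, 180, 180, 180].

INTERFACE

Orientations are given as a 3x3 rotation matrix whose columns are the frame's x, y, z axes.
In Python, from rig import env, optics gives the robot as it stands.
- The arm moves only by the shell command python3 -m jog 'ROWS' [OPENING] [FORCE]. ROWS is JSON, a list of rows, each an object with "linear": the shift along the tool's x, y, z in units of 40 mm (1.0 is 40 mm), a list of three; "roll": the turn about the tool's z in units of 5 degrees (1.0 is 5 degrees). A call has 1 to 12 rows; each row shifts and turns the commanded pose from where the row before left it, along the tool's axes as they then stand; what a row does not reach is not made up. A row lasts 1/12 s, in which the tool goes at most 41.7 mm and 7.16 degrees, less where a joint would pass 70% of its speed; a pose out of reach is approached as far as the arm can. A call is refused whole if a number of a shift passes 1 or a number of a turn 1, either way. A call with a gripper value outside its range is refused whole. OPENING is the opening, from -1 (shut) to 1 (fully open), set as the call begins (- or left out, the last holds). The fingers move at their own pace and stop on an object; FORCE is the grip in N (left out, the last holds). Time passes only in rows, so rows that do not move let the fingers close. It gives the time, the measured TCP pose, the force, the opening and the grip force at its end, in the units of the state.
- env.observe(): the state, without advancing time (a new reading comes with each control period).
- optics.get_image(name): name is "side" or "top" or "wrist"; returns the picture (400x640x3 uint8, red, green, blue); there is no depth.
- optics.calibration(name): a dict with "fov_y" (degrees; the focal length in pixels is half the picture's height over the tangent of half this angle, whatever the lens; pixels are square), "cx", "cy" (the principal point, pixels), "T" (4x4, takes a point from camera to world coordinates). Camera axes: x right, y down, z forward; pixel columns grow to the right and rows downward; lengths in m; the calibration is good to about 2 mm. A picture is of the moment at which its call begins: read the wrist's pose just before it. calibration takes no time and is no camera call; for the wrist camera it gives the pose at the moment of the call.
- env.close_job(): hands the job in; it is judged then, once.
The state is a dict: "time_s": time; "q": joint angles; "qvel": joint speeds; "joint_efforts": joint torques, N m; "position": TCP position; "tool_rot": TCP orientation; "ft_force": force on the tool from outside, world axes, zero at the start; "wrist_torque": the same for the moment, N m; "grip_width": finger opening in m; "gripper_force": force on a finger pad.
Only numpy, scipy, OpenCV 4.12 (cv2) and the standard library are available. Lean on these libraries where they do the work, as an engineer would, in place of code of your own. Each camera call takes 0.05 s, during which the arm holds its last target. There are 200 camera calls.

TASK

Four finished amber pieces lie on the restorer's bench among four round pads, each pad marked with the dark silhouette of one piece. Lay every piece flat on the pad that shows its shape, centred over the silhouette and turned to match it; amber is brittle, so set each one down rather than dropping it. Leave the plaster cast and the raw amber lump where they lie.

Things in the scene. Friction and masses are not known exactly. Their poses are not given: they have to be found in the camera images.
- amber_disc: Honey-yellow amber: a round disc, 46 mm in diameter. Loose, standing flat at the start; origin at the centre of its underside, z up. 22 mm high, upright sides (relief on top adds up to 3 mm). About 45 g.
- amber_bar: Cherry-red (dark red) amber: a straight rectangular bar, 70 mm long (its x) by 26 mm wide (its y), with slanting ridges on top. Loose, standing flat at the start; origin at the centre of its underside, z up. 22 mm high, upright sides (relief on top adds up to 3 mm). About 45 g.
- amber_cross: Orange-brown (cognac) amber: an equal-armed plus shape, 56 mm from end to end along its x and along its y, arms 20 mm wide with flat ends. Loose, standing flat at the start; origin at the centre of its underside, z up. 22 mm high, upright sides (relief on top adds up to 3 mm). About 45 g.
- amber_link: Pale butter-yellow amber: a dumb-bell-shaped link 90 mm long (its x): round lobes 30 mm in diameter centred 30 mm either side of the origin, joined by a straight waist 18 mm wide (in y) and about 36 mm long. Loose, standing flat at the start; origin at the centre of its underside, z up. 22 mm high, upright sides (relief on top adds up to 3 mm). About 45 g.
- pad_disc: Pad for the disc. Fixed round cream pad with a brown wooden rim, 104 mm across, 12 mm thick, standing on the bench; flat top. Origin at the centre of its underside (the top is 12 mm above it), z up. Its top shows a dark silhouette, centred and 3 mm larger all round than the piece: a filled circle.
- pad_bar: Pad for the bar. Fixed round cream pad with a brown wooden rim, 104 mm across, 12 mm thick, standing on the bench; flat top. Origin at the centre of its underside (the top is 12 mm above it), z up. Its top shows a dark silhouette, centred and 3 mm larger all round than the piece: a rectangle, long along the pad's x.
- pad_cross: Pad for the plus-shaped piece. Fixed round cream pad with a brown wooden rim, 104 mm across, 12 mm thick, standing on the bench; flat top. Origin at the centre of its underside (the top is 12 mm above it), z up. Its top shows a dark silhouette, centred and 3 mm larger all round than the piece: a plus with arms along the pad's x and y.
- pad_link: Pad for the link. Fixed round cream pad with a brown wooden rim, 104 mm across, 12 mm thick, standing on the bench; flat top. Origin at the centre of its underside (the top is 12 mm above it), z up. Its top shows a dark silhouette, centred and 3 mm larger all round than the piece: a dumb-bell, long along the pad's x.
- cast: Bystander: loose off-white plaster relief cast, a block 70 x 46 x 25 mm (x, y, z), origin at the centre of its underside. Not to be disturbed.
- lump: Bystander: loose lump of raw dark-brown amber, roughly a dome 62 mm across and 34 mm high, origin at the centre of its underside. Not to be disturbed.

How it is judged:
By the outcome, as a careful person would: the job done as asked, in the order asked, and still so for the second after the job is handed in, with the robot touching nothing.
It also fails if it takes over 104 s, if anything falls off the work surface, if the arm or the gripper's body presses on something with over 40 N, if the wrist force passes 120 N, or if a joint passes its speed limit or range.

## Working session

There is one attempt and no reset: what is moved stays moved. The work goes in short steps, Python scripts to look and compute and a shell command to move; the robot and the scene stay as the last step left them, time stands still between calls to the robot, and variables do not carry over. Pictures are saved under pics/ and viewed, at most 14 in all, crops included, and the job is handed in when it is done.

```bash
mkdir -p pics; ls; python3 - <<'E'
from rig import env, optics
import cv2
s=env.observe();print(s['time_s'],s['position'],s['tool_rot'],s['grip_width'],env.hold_point_z)
for n in ['top','side','wrist']:
    c=optics.calibration(n);print(n,c)
    if n!='wrist':
        cv2.imwrite(f'pics/{n}0.png',optics.get_image(n)[:,:,::-1])
E
```

```text
pics
0.0 [0.16438376 0.52456478 0.23074476] [[-9.54206605e-01  2.99147558e-01 -7.02453562e-04]
 [ 2.99148219e-01  9.54205907e-01 -1.19541015e-03]
 [ 3.12681311e-04 -1.35080599e-03 -9.99999039e-01]] 0.08542391174676621 0.0187
top {'fov_y': 53.10544506876178, 'cx': 308.9793846207487, 'cy': 198.2008020079071, 'T': array([[-0.15004385, -0.96360668,  0.22124425,  0.28445602],
       [-0.98867416,  0.14696272, -0.03041987,  0.01482544],
       [-0.00320186, -0.22330278, -0.97474387,  1.02719833],
       [ 0.        ,  0.        ,  0.        ,  1.        ]])}
side {'fov_y': 52.677362582758214, 'cx': 321.88359767759107, 'cy': 194.4876441921285, 'T': array([[ 0.97761667, -0.14459126,  0.15283656,  0.31880271],
       [-0.21017198, -0.70451383,  0.67785544, -0.80204849],
       [ 0.0096635 , -0.69480474, -0.7191335 ,  0.85492468],
       [ 0.        ,  0.        ,  0.        ,  1.        ]])}
wrist {'fov_y': 71.47003941916148, 'cx': 320.32804999241876, 'cy': 200.61805820953492, 'T': array([[ 2.99657962e-01,  9.03709064e-01,  3.05802280e-01,
         8.58665026e-02],
       [ 9.54046245e-01, -2.83534215e-01, -9.69747932e-02,
         5.49898490e-01],
       [-9.31590088e-04,  3.20808786e-01, -9.47143524e-01,
         3.73289437e-01],
       [ 0.00000000e+00,  0.00000000e+00,  0.00000000e+00,
         1.00000000e+00]])}
```

View pics/top0.png

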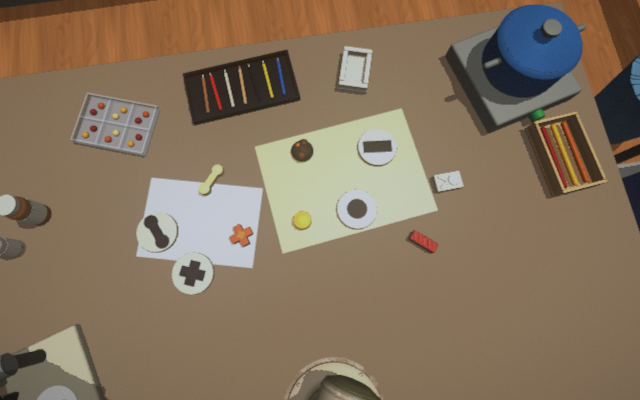

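View pics/side0.png

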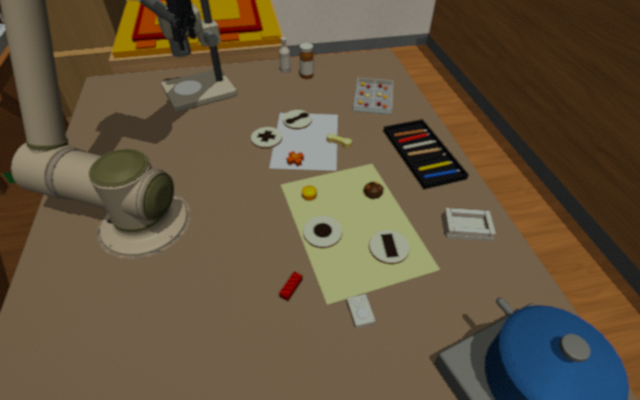

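The top view shows these pieces: link (211,180), cross (241,235), disc (302,220) and bar (424,241). The pads are at link (157,232), cross (193,273), disc (357,209) and bar (378,147). The lump is at (302,150) and the cast at (448,181). The side view shows the same objects. Next I'll triangulate rough positions.

```bash
cat > h.py <<'E'
import numpy as np, cv2
from rig import env, optics
def ray(c,uv):
    f=200/np.tan(np.radians(c['fov_y']/2)); T=np.array(c['T'])
    d=T[:3,:3]@np.array([(uv[0]-c['cx'])/f,(uv[1]-c['cy'])/f,1]); return T[:3,3],d/np.linalg.norm(d)
def plane(c,uv,z):
    o,d=ray(c,uv); return o+d*(z-o[2])/d[2]
def tri(obs):
    A=np.zeros((3,3));b=np.zeros(3)
    R=[ray(c,uv) for c,uv in obs]
    for o,d in R:
        P=np.eye(3)-np.outer(d,d);A+=P;b+=P@o
    p=np.linalg.solve(A,b)
    return p,max(np.linalg.norm(np.cross(p-o,d)) for o,d in R)
def proj(c,p):
    f=200/np.tan(np.radians(c['fov_y']/2));T=np.linalg.inv(c['T']);q=T[:3,:3]@p+T[:3,3]
    return q[:2]/q[2]*f+[c['cx'],c['cy']]
def rectify(img,c,x0,y0,z,w=.14,s=4000):
    """orthographic crop at height z: image right=+x... u=(x-x0)*s, v=-(y-y0)*s"""
    n=int(w*s);src=np.float32([proj(c,np.array([x0+a*w/2,y0+b*w/2,z])) for a,b in((-1,1),(1,1),(1,-1),(-1,-1))])
    H=cv2.getPerspectiveTransform(src,np.float32([[0,0],[n,0],[n,n],[0,n]]))
    return cv2.warpPerspective(img,H,(n,n),flags=cv2.INTER_CUBIC)
def plan(x,y,z,yaw):
    """delta to target; yaw = world angle (deg) of tool y (closing line), mod 180"""
    s=env.observe();R=np.array(s['tool_rot']);p=np.array(s['position'])
    cur=np.degrees(np.arctan2(R[1,1],R[0,1]));d=(yaw-cur+90)%180-90
    a=-d # tool z down: positive roll = clockwise from above
    c,sn=np.cos(np.radians(a)),np.sin(np.radians(a));R2=R@np.array([[c,-sn,0],[sn,c,0],[0,0,1]])
    dp=np.array([x,y,z])-p
    print('roll deg %.1f units %.2f (alt %.2f) q6 %.1f'%(a,a/5,(a-np.sign(a)*180)/5,s['q'][5]),'lin before roll',np.round(R.T@dp/.04,2),'after',np.round(R2.T@dp/.04,2))
E
python3 - <<'E'
from h import *
ct,cs=optics.calibration('top'),optics.calibration('side')
O=dict(link=((211,180),(340,140)),cross=((241,235),(295,158)),disc=((302,220),(310,192)),bar=((424,241),(291,286)),
plink=((157,232),(298,119)),pcross=((193,273),(266,137)),pdisc=((357,209),(323,231)),pbar=((378,147),(389,246)),lump=((302,150),(374,190)),cast=((448,181),(361,310)))
for k,(a,b) in O.items():
    p,e=tri([(ct,a),(cs,b)]);print(k,p.round(3),round(e,4), plane(ct,a,.012 if k[0]=='p' else .02).round(3))
img=optics.get_image('wrist');cv2.imwrite('pics/w0.png',img[:,:,::-1])
E
```

```text
link [0.608 0.232 0.008] 0.0039 [0.6   0.229 0.02 ]
cross [0.447 0.169 0.01 ] 0.0011 [0.445 0.168 0.02 ]
disc [0.464 0.009 0.011] 0.0026 [0.459 0.01  0.02 ]
bar [ 0.362 -0.289  0.012] 0.0008 [ 0.36  -0.286  0.02 ]
plink [0.491 0.384 0.003] 0.0037 [0.486 0.38  0.012]
pcross [0.37  0.3   0.006] 0.0007 [0.369 0.298 0.012]
pdisc [ 0.471 -0.136  0.006] 0.0022 [ 0.468 -0.135  0.012]
pbar [ 0.629 -0.222  0.009] 0.0015 [ 0.626 -0.221  0.012]
lump [ 0.651 -0.018  0.009] 0.0016 [ 0.646 -0.018  0.02 ]
cast [ 0.507 -0.384  0.014] 0.0013 [ 0.504 -0.381  0.02 ]
```

View pics/w0.png

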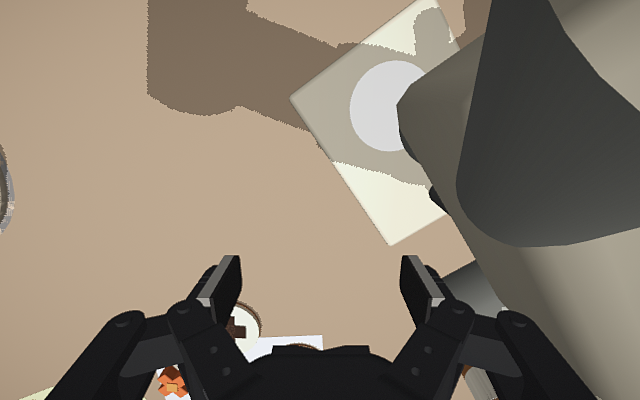

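The wrist view at the start shows the microscope base, with the fingers low in the frame and the cross pad at about (240,320). I'll move over the left cluster to survey it.

```bash
python3 -m jog '[{"linear":[-0.9,-0.3,0]},{"linear":[-0.9,-0.3,0]},{"linear":[-0.9,-0.3,0]},{"linear":[-0.9,-0.3,0]},{"linear":[-0.9,-0.3,0]},{"linear":[-0.9,-0.3,0]},{"linear":[-0.9,-0.3,0]},{"linear":[-0.9,-0.3,0]},{"linear":[-0.9,-0.3,0]},{"linear":[-0.9,-0.3,0]},{"linear":[0,0,0]},{"linear":[0,0,0]}]'
python3 - <<'E'
from h import *
import pickle
c=optics.calibration('wrist');img=optics.get_image('wrist');pickle.dump((c,img),open('v1.pkl','wb'));cv2.imwrite('pics/w1.png',img[:,:,::-1])
s=env.observe();print(s['time_s'],s['position'])
E
```

```text
0.2 [0.16444764 0.52468329 0.23096949]invalid input
```

View pics/w1.png

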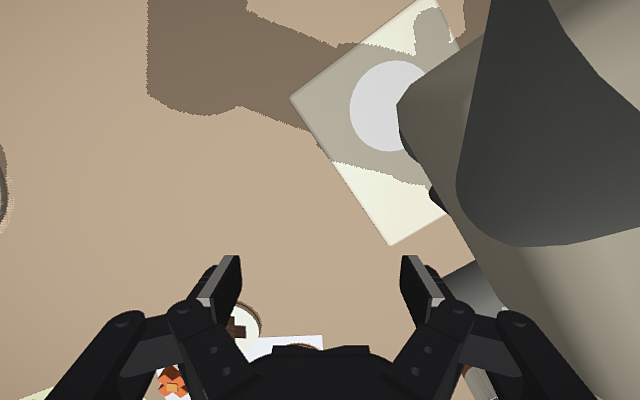

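The call was refused and the view is unchanged. A row probably needs "roll" as well.

```bash
python3 -m jog '[{"linear":[-0.9,-0.3,0],"roll":0},{"linear":[-0.9,-0.3,0],"roll":0},{"linear":[-0.9,-0.3,0],"roll":0},{"linear":[-0.9,-0.3,0],"roll":0},{"linear":[-0.9,-0.3,0],"roll":0},{"linear":[-0.9,-0.3,0],"roll":0},{"linear":[-0.9,-0.3,0],"roll":0},{"linear":[-0.9,-0.3,0],"roll":0},{"linear":[-0.9,-0.3,0],"roll":0},{"linear":[-0.9,-0.3,0],"roll":0},{"linear":[0,0,0],"roll":0},{"linear":[0,0,0],"roll":0}]'
python3 - <<'E'
from h import *
import pickle
c=optics.calibration('wrist');img=optics.get_image('wrist');pickle.dump((c,img),open('v1.pkl','wb'));cv2.imwrite('pics/w2.png',img[:,:,::-1])
s=env.observe();print(s['time_s'],s['position'])
E
```

```text
time_s: 1.2
position: [0.4733, 0.3014, 0.2307]
tool_rot: [[-0.953, 0.302, -0.001], [0.302, 0.953, -0.0], [0.001, -0.001, -1.0]]
ft_force: [-0.3, -1.0, -0.4]
grip_width: 0.0853
gripper_force: 0.0
1.25 [0.4721475  0.3022909  0.23092802]
```

View pics/w2.png

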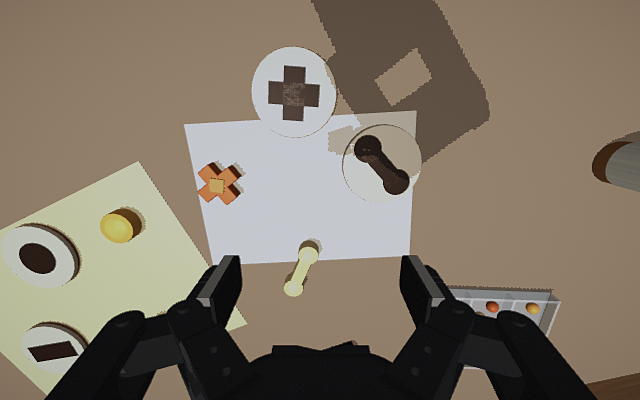

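This shows the cross (220,184), link (302,268), disc (118,227), cross pad (294,92), link pad (382,163), disc pad (40,255) and bar pad (53,350). I'll take two more views further right.

```bash
cat > snap.py <<'E'
from h import *
import pickle,sys
s=env.observe();c=optics.calibration('wrist');img=optics.get_image('wrist');pickle.dump((c,img),open(sys.argv[1]+'.pkl','wb'))
cv2.imwrite(f'pics/{sys.argv[1]}.png',img[:,:,::-1]);print(s['time_s'],s['position'],s['grip_width'])
E
python3 -m jog '[{"linear":[-0.5,-0.75,0],"roll":0},{"linear":[-0.5,-0.75,0],"roll":0},{"linear":[-0.5,-0.75,0],"roll":0},{"linear":[-0.5,-0.75,0],"roll":0},{"linear":[0,0,0],"roll":0},{"linear":[0,0,0],"roll":0},{"linear":[0,0,0],"roll":0}]'
python3 snap.py v2
python3 -m jog '[{"linear":[0,-1,0],"roll":0},{"linear":[0,-1,0],"roll":0},{"linear":[0,-1,0],"roll":0},{"linear":[0,-1,0],"roll":0},{"linear":[0,-1,0],"roll":0},{"linear":[0,-1,0],"roll":0},{"linear":[0,0,0],"roll":0},{"linear":[0,0,0],"roll":0},{"linear":[0,0,0],"roll":0}]'
python3 snap.py v3
python3 - <<'E'
import cv2
a=cv2.imread('pics/v2.png');b=cv2.imread('pics/v3.png')
cv2.imwrite('pics/v23.png',cv2.vconcat([a[:300],b[:300]]))
E
```

```text
time_s: 1.83
position: [0.5118, 0.1653, 0.2315]
tool_rot: [[-0.955, 0.298, -0.0], [0.298, 0.955, 0.0], [0.0, 0.0, -1.0]]
ft_force: [-0.9, 0.0, 0.3]
grip_width: 0.0854
gripper_force: 0.0
1.8333 [0.51182908 0.16533485 0.23148242] 0.08539105265992493
time_s: 2.63
position: [0.4409, -0.0636, 0.2314]
tool_rot: [[-0.955, 0.298, 0.0], [0.298, 0.955, 0.0], [-0.0, 0.0, -1.0]]
ft_force: [0.6, 0.5, 0.1]
grip_width: 0.0854
gripper_force: 0.0
2.6333 [ 0.44092445 -0.06361798  0.23144324] 0.08536784116206061
```

View pics/v23.png

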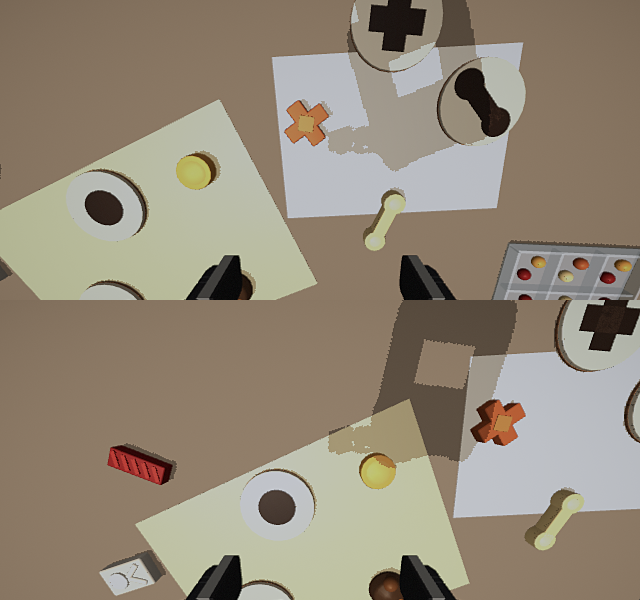

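The v2 strip shows the cross (306,123), link (385,222), disc (196,172) and the disc, cross and link pads. The v3 strip shows the bar (140,465 in the montage), disc (378,471) and disc pad (277,505). Next I'll fit the poses of the outlined shapes across these views.

```bash
cat > fit.py <<'E'
from h import *
import pickle
from scipy.optimize import minimize
def outline(k,m=0.):
    a=np.linspace(0,2*np.pi,48,endpoint=False);S=2e5
    im=np.zeros((240,240),np.uint8)
    g=(np.mgrid[-60:60.1:.25,-60:60.1:.25])[::-1]*1e-3;X,Y=g
    if k=='disc':M=np.hypot(X,Y)<.023+m
    if k=='bar':M=(abs(X)<.035+m)&(abs(Y)<.013+m)
    if k=='cross':M=((abs(X)<.028+m)&(abs(Y)<.010+m))|((abs(Y)<.028+m)&(abs(X)<.010+m))
    if k=='link':M=(np.hypot(abs(X)-.03,Y)<.015+m)|((abs(X)<.03)&(abs(Y)<.009+m))
    c=max(cv2.findContours(M.astype(np.uint8),cv2.RETR_EXTERNAL,cv2.CHAIN_APPROX_SIMPLE)[0],key=len)[:,0]
    return c*.25e-3-.06
def pj(c,P):
    f=200/np.tan(np.radians(c['fov_y']/2));T=np.linalg.inv(c['T']);q=P@T[:3,:3].T+T[:3,3]
    return q[:,:2]/q[:,2:]*f+[c['cx'],c['cy']]
def render(c,ol,x,y,yaw,zs,S=4):
    a=np.radians(yaw);R=np.array([[np.cos(a),-np.sin(a)],[np.sin(a),np.cos(a)]])
    xy=ol@R.T+[x,y];m=np.zeros((400*S,640*S),np.uint8)
    for z in zs:
        uv=pj(c,np.c_[xy,np.full(len(xy),z)]);cv2.fillPoly(m,[np.int32(np.round((uv+.5)*S*16))],1,shift=4)
    return cv2.resize(m.astype(np.float32),(640,400),interpolation=cv2.INTER_AREA)
def mask(c,img,k,x,y,zs,pad):
    circ=np.stack([np.cos(np.linspace(0,6.28,40)),np.sin(np.linspace(0,6.28,40))],1)
    r=render(c,circ*(.043+.006*(k=='link') if pad else .062),x,y,0,zs[-1:] if pad else zs,1)>0
    h=cv2.cvtColor(img,cv2.COLOR_RGB2HSV).astype(int);H,S,V=h[...,0],h[...,1],h[...,2]
    if pad: m=(V<75)
    elif k=='disc':m=(S>150)&(H>18)&(H<32)
    elif k=='cross':m=(S>150)&(H<22)
    elif k=='bar':m=(S>150)&((H<8)|(H>172))
    else:m=(S>55)&(S<150)&(H>=23)&(H<36)&(V>120)
    m=(m&r).astype(np.uint8)
    n,l,st,_=cv2.connectedComponentsWithStats(m)
    if n<2:return m
    m=(l==1+st[1:,4].argmax()).astype(np.uint8)
    c0=cv2.findContours(m,cv2.RETR_EXTERNAL,cv2.CHAIN_APPROX_NONE)[0];cv2.drawContours(m,c0,-1,1,-1);return m
def fit(k,views,x,y,pad=False,z0=0.,freez=False,yaws=None):
    ol=outline(k,.003 if pad else 0);zs=np.array([.012]) if pad else np.linspace(0,.022,8)+z0
    D=[(c,mask(c,im,k,x,y,zs,pad)) for c,im in views];D=[d for d in D if d[1].sum()>30]
    def cost(p):
        z=zs+(p[3]/1000 if freez else 0);s=0
        for c,m in D:
            r=render(c,ol,p[0]/1000,p[1]/1000,p[2],z);s+=1-np.minimum(r,m).sum()/np.maximum(r,m).sum()
        return s/len(D)
    if yaws is None: yaws={'disc':[0],'cross':range(0,90,15)}.get(k,range(0,180,20))
    p0=min([[x*1e3,y*1e3,a] for a in yaws],key=cost)
    best=None
    for st in (6,2):
        d=[np.array(p0[:3])]+[np.array(p0[:3])+np.eye(3)[i]*st for i in range(3)]
        r=minimize(cost,p0[:3],method='Nelder-Mead',options=dict(initial_simplex=d,xatol=.05,fatol=1e-4));p0=r.x
    if freez:
        p1=np.r_[p0,0.];d=[p1]+[p1+np.eye(4)[i]*3 for i in range(4)]
        r=minimize(cost,p1,method='Nelder-Mead',options=dict(initial_simplex=d,xatol=.05,fatol=1e-4))
    return r.x.round(2),round(r.fun,3),[int(m.sum()) for _,m in D]
E
cat > run1.py <<'E'
from fit import *
V={n:pickle.load(open(n+'.pkl','rb')) for n in('v1','v2','v3')}
for k,pad,x,y,vs in [('link',0,.605,.23,'v1 v2 v3'),('cross',0,.447,.169,'v1 v2 v3'),('disc',0,.462,.01,'v1 v2 v3'),('bar',0,.361,-.288,'v3'),
  ('link',1,.489,.382,'v1 v2'),('cross',1,.37,.299,'v1 v2'),('disc',1,.47,-.136,'v2 v3'),('bar',1,.628,-.222,'v1')]:
    vv=[V[v] for v in vs.split()];print(k,pad,fit(k,vv,x,y,pad,freez=len(vv)>1))
    for v in vv: print('   single',fit(k,[v],x,y,pad)[:2])
E
python3 run1.py
```

```text
Traceback (most recent call last):
  File "run1.py", line 5, in <module>
    vv=[V[v] for v in vs.split()];print(k,pad,fit(k,vv,x,y,pad,freez=len(vv)>1))
                                              ~~~^^^^^^^^^^^^^^^^^^^^^^^^^^^^^^
  File "fit.py", line 46, in fit
    p0=min([[x*1e3,y*1e3,a] for a in yaws],key=cost)
  File "fit.py", line 41, in cost
    z=zs+(p[3]/1000 if freez else 0);s=0
          ~^^^
IndexError: list index out of range
```

```bash
sed -i 's/if freez else 0);s=0/if len(p)>3 else 0);s=0/' fit.py; time python3 run1.py
```

```text
link 0 (array([606.06, 229.26, 140.27,  -1.35]), np.float64(0.45), [554, 891, 794])
   single (array([608.01, 227.24, 140.83]), np.float64(0.465))
   single (array([605.16, 229.03, 140.81]), np.float64(0.319))
   single (array([605.39, 229.32, 140.27]), np.float64(0.568))
cross 0 (array([446.79, 167.46,  19.2 ,  -2.36]), np.float64(0.087), [1158, 1190, 1622])
   single (array([446.73, 167.21,  19.18]), np.float64(0.105))
   single (array([446.56, 167.48,  19.33]), np.float64(0.071))
   single (array([447.03, 166.98,  20.36]), np.float64(0.101))Traceback (most recent call last):
  File "run1.py", line 5, in <module>
    vv=[V[v] for v in vs.split()];print(k,pad,fit(k,vv,x,y,pad,freez=len(vv)>1))
                                              ~~~^^^^^^^^^^^^^^^^^^^^^^^^^^^^^^
  File "fit.py", line 46, in fit
    p0=min([[x*1e3,y*1e3,a] for a in yaws],key=cost)
  File "fit.py", line 44, in cost
    return s/len(D)
           ~^~~~~~~
ZeroDivisionError: division by zero

real	0m11.634s
user	0m21.271s
sys	0m8.302s
```

```bash
python3 - <<'E'
from h import *
import pickle
V={n:pickle.load(open(n+'.pkl','rb'))[1] for n in('v1','v2','v3')}
for n,pts in dict(v2=[(196,172),(185,178),(210,175),(385,222),(375,243),(395,203),(398,207),(390,235),(420,225),(150,150),(105,205),(482,100),(400,20),(470,75),(130,225)],v1=[(118,227),(130,215),(302,268),(300,285),(309,250),(330,290)],v3=[(378,171),(392,175),(558,220),(545,240),(572,203),(140,165),(160,172)]).items():
    h=cv2.cvtColor(V[n],cv2.COLOR_RGB2HSV)
    print(n,[(p,h[p[1],p[0]].tolist()) for p in pts])
E
```

```text
v2 [((196, 172), [31, 109, 188]), ((185, 178), [28, 126, 184]), ((210, 175), [22, 155, 171]), ((385, 222), [32, 61, 189]), ((375, 243), [35, 27, 189]), ((395, 203), [34, 28, 189]), ((398, 207), [33, 38, 189]), ((390, 235), [15, 71, 140]), ((420, 225), [15, 71, 140]), ((150, 150), [34, 31, 187]), ((105, 205), [11, 109, 47]), ((482, 100), [12, 102, 25]), ((400, 20), [8, 104, 27]), ((470, 75), [10, 139, 22]), ((130, 225), [43, 9, 188])]
v1 [((118, 227), [31, 107, 196]), ((130, 215), [15, 183, 89]), ((302, 268), [32, 58, 198]), ((300, 285), [32, 62, 202]), ((309, 250), [32, 54, 198]), ((330, 290), [16, 69, 148])]
v3 [((378, 171), [31, 114, 193]), ((392, 175), [25, 142, 190]), ((558, 220), [32, 67, 191]), ((545, 240), [33, 29, 191]), ((572, 203), [35, 25, 191]), ((140, 165), [1, 178, 158]), ((160, 172), [1, 175, 160])]
```

```bash
sed -i "s/m=(S>150)&(H>18)&(H<32)/m=(S>80)\&(H>=18)\&(H<36)/; s/else:m=.*/else:m=(S>18)\&(H>=20)\&(H<45)\&(V>70)/" fit.py; python3 run1.py
```

```text
link 0 (array([605.5 , 229.06, 140.35,  -0.93]), np.float64(0.186), [839, 1083, 1498])
   single (array([606.44, 227.91, 140.26]), np.float64(0.2))
   single (array([605.33, 229.21, 140.42]), np.float64(0.175))
   single (array([605.28, 229.03, 141.  ]), np.float64(0.185))
cross 0 (array([446.79, 167.46,  19.2 ,  -2.36]), np.float64(0.087), [1158, 1190, 1622])
   single (array([446.73, 167.21,  19.18]), np.float64(0.105))
   single (array([446.56, 167.48,  19.33]), np.float64(0.071))
   single (array([447.03, 166.98,  20.36]), np.float64(0.101))
disc 0 (array([461.56,   8.51,   4.82,  -1.6 ]), np.float64(0.281), [759, 928, 817])
   single (array([461.37,   9.23,   0.72]), np.float64(0.357))
   single (array([461.48,   8.51,   8.38]), np.float64(0.236))
   single (array([461.57,   8.51,   5.77]), np.float64(0.26))
bar 0 (array([ 360.92, -286.31,   50.76]), np.float64(0.073), [1443])
   single (array([ 360.92, -286.31,   50.76]), np.float64(0.073))
link 1 (array([489.03, 381.85,  25.01,  -0.58]), np.float64(0.039), [1460, 1839])
   single (array([488.73, 381.51,  24.85]), np.float64(0.048))
   single (array([489.01, 381.61,  25.05]), np.float64(0.033))
cross 1 (array([370.7 , 300.  ,  68.47,   0.  ]), np.float64(0.402), [401, 2002])
   single (array([370.79, 299.61,  69.06]), np.float64(0.781))
   single (array([370.71, 300.  ,  68.53]), np.float64(0.023))
disc 1 (array([ 470.79, -137.37,    3.62,   -1.68]), np.float64(0.165), [998, 736])
   single (array([ 470.6 , -135.92,   -0.48]), np.float64(0.044))
   single (array([ 470.77, -136.39,   -0.62]), np.float64(0.293))
bar 1 (array([ 629.78, -219.51,   83.76]), np.float64(0.058), [633])
   single (array([ 629.78, -219.51,   83.76]), np.float64(0.058))
```

The fits agree to about 1 mm across views. Fitted heights come within 2.5 mm of the stated sizes: pieces on the bench, pad tops at 12 mm. I'll start with the disc.

```bash
python3 -c "
from h import *
plan(.4615,.0085,.10,72.7);plan(.4615,.0085,.003,72.7)"
```

```text
roll deg 0.0 units 0.01 (alt -35.99) q6 -96.2 lin before roll [0.04 1.86 3.29] after [0.05 1.86 3.29]
roll deg 0.0 units 0.01 (alt -35.99) q6 -96.2 lin before roll [0.04 1.86 5.71] after [0.05 1.86 5.71]
```

```bash
python3 -m jog '[{"linear":[0.01,0.62,0.7],"roll":0},{"linear":[0.01,0.62,0.7],"roll":0},{"linear":[0.02,0.62,0.7],"roll":0},{"linear":[0,0,0.9],"roll":0},{"linear":[0,0,0.7],"roll":0},{"linear":[0,0,0],"roll":0},{"linear":[0,0,0],"roll":0},{"linear":[0,0,0.8],"roll":0},{"linear":[0,0,0.6],"roll":0},{"linear":[0,0,0.4],"roll":0},{"linear":[0,0,0.2],"roll":0},{"linear":[0,0,0],"roll":0}]' 1 40
python3 -m jog '[{"linear":[0,0,0],"roll":0},{"linear":[0,0,0],"roll":0},{"linear":[0,0,0],"roll":0},{"linear":[0,0,0],"roll":0},{"linear":[0,0,0],"roll":0},{"linear":[0,0,0],"roll":0},{"linear":[0,0,0],"roll":0},{"linear":[0,0,0],"roll":0}]' -1 40
python3 -c "
from h import *
plan(.4707,-.1362,.10,72.7)"
```

```text
time_s: 3.68
position: [0.4621, 0.0068, 0.0036]
tool_rot: [[-0.954, 0.299, 0.0], [0.299, 0.954, -0.0], [-0.0, 0.0, -1.0]]
ft_force: [-0.3, 0.7, 0.8]
grip_width: 0.0854
gripper_force: 0.0
time_s: 4.35
position: [0.4622, 0.0065, 0.0047]
tool_rot: [[-0.954, 0.299, 0.002], [0.299, 0.954, -0.001], [-0.002, 0.0, -1.0]]
ft_force: [-1.9, 1.2, 10.6]
grip_width: 0.0444
gripper_force: 39.3
roll deg -0.1 units -0.02 (alt 35.98) q6 -86.5 lin before roll [-1.28 -3.34 -2.38] after [-1.27 -3.34 -2.38]
```

The disc is gripped. I'll lift it and carry it over its pad.

```bash
python3 -m jog '[{"linear":[0,0,-0.3],"roll":0},{"linear":[0,0,-0.7],"roll":0},{"linear":[0,0,-0.8],"roll":0},{"linear":[-0.26,-0.67,-0.6],"roll":0},{"linear":[-0.26,-0.67,0],"roll":0},{"linear":[-0.26,-0.67,0],"roll":0},{"linear":[-0.26,-0.67,0],"roll":0},{"linear":[-0.27,-0.67,0],"roll":0},{"linear":[0,0,0],"roll":0},{"linear":[0,0,0],"roll":0},{"linear":[0,0,0],"roll":0}]'
python3 snap.py d1
python3 -c "
from h import *
plan(.4719,-.1366,.018,72.7)"
```

```text
time_s: 5.27
position: [0.4711, -0.1364, 0.0995]
tool_rot: [[-0.954, 0.299, -0.0], [0.299, 0.954, 0.0], [0.0, 0.0, -1.0]]
ft_force: [0.3, 0.2, -0.7]
grip_width: 0.0445
gripper_force: 41.2
5.2667 [ 0.47114676 -0.1363833   0.09952029] 0.04446990372549955
roll deg -0.1 units -0.01 (alt 35.99) q6 -102.6 lin before roll [-0.02 -0.01  2.04] after [-0.02 -0.01  2.04]
```

View pics/d1.png

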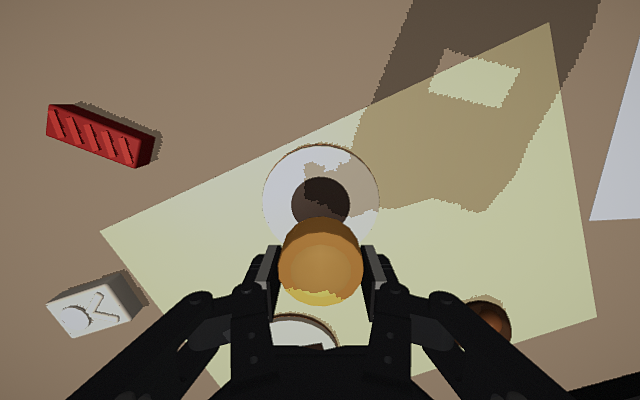

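The disc (320,265) is held level in front of its silhouette (321,205). I'll lower it gently.

```bash
python3 -m jog '[{"linear":[-0.02,0,0.6],"roll":0},{"linear":[0,0,0.6],"roll":0},{"linear":[0,0,0.4],"roll":0},{"linear":[0,0,0.2],"roll":0},{"linear":[0,0,0.1],"roll":0},{"linear":[0,0,0.1],"roll":0},{"linear":[0,0,0.04],"roll":0},{"linear":[0,0,0.02],"roll":0},{"linear":[0,0,0],"roll":0},{"linear":[0,0,0],"roll":0}]'

```

```text
time_s: 6.15
position: [0.4724, -0.1373, 0.0174]
tool_rot: [[-0.954, 0.299, 0.001], [0.299, 0.954, -0.001], [-0.001, -0.0, -1.0]]
ft_force: [-0.7, -0.3, -1.4]
grip_width: 0.0445
gripper_force: 41.2
```

```bash
python3 -m jog '[{"linear":[0,0,0.01],"roll":0},{"linear":[0,0,0.01],"roll":0},{"linear":[0,0,0.01],"roll":0},{"linear":[0,0,0],"roll":0}]'
```

```text
time_s: 6.48
position: [0.4724, -0.1373, 0.0167]
tool_rot: [[-0.954, 0.299, 0.001], [0.299, 0.954, -0.001], [-0.001, -0.0, -1.0]]
ft_force: [-1.9, 1.6, 10.1]
grip_width: 0.0441
gripper_force: 42.5
```

```bash
python3 -m jog '[{"linear":[0,0,0],"roll":0},{"linear":[0,0,0],"roll":0},{"linear":[0,0,0],"roll":0},{"linear":[0,0,0],"roll":0},{"linear":[0,0,0],"roll":0},{"linear":[0,0,-0.5],"roll":0},{"linear":[0,0,-0.9],"roll":0},{"linear":[0,0,-0.9],"roll":0},{"linear":[-0.9,0,-0.4],"roll":0},{"linear":[-0.9,0,0],"roll":0},{"linear":[-0.9,0,0],"roll":0},{"linear":[0,0,0],"roll":0}]' 1
python3 -m jog '[{"linear":[-0.5,-0.5,-0.2],"roll":0},{"linear":[0,-0.5,-0.4],"roll":0},{"linear":[0,0,0],"roll":0},{"linear":[0,0,0],"roll":0}]'
python3 snap.py d2
```

```text
time_s: 7.48
position: [0.5797, -0.1713, 0.1236]
tool_rot: [[-0.954, 0.299, 0.004], [0.299, 0.954, -0.002], [-0.004, -0.001, -1.0]]
ft_force: [-1.6, 0.4, -0.7]
grip_width: 0.0857
gripper_force: 0.0
time_s: 7.82
position: [0.5821, -0.2141, 0.1478]
tool_rot: [[-0.954, 0.3, 0.0], [0.3, 0.954, -0.0], [-0.0, 0.0, -1.0]]
ft_force: [0.8, 0.9, -0.8]
grip_width: 0.0855
gripper_force: 0.0
7.8167 [ 0.58213734 -0.21413541  0.14781489] 0.08547551387910964
```

View pics/d2.png

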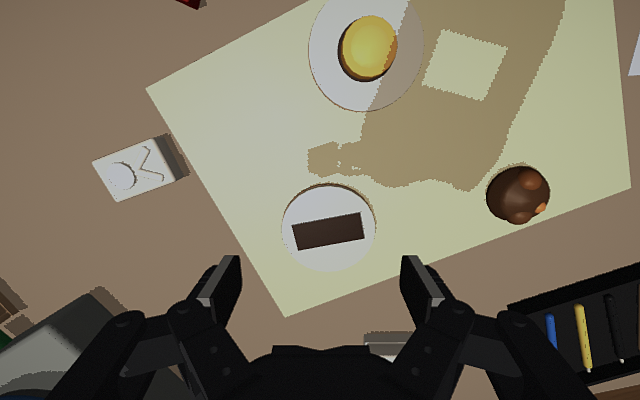

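The disc (367,48) sits on its silhouette, and the bar pad (328,231) is clear. I'll fit both and plan the bar pick.

```bash
python3 - <<'E'
from fit import *
v=pickle.load(open('d2.pkl','rb'))
print(fit('disc',[v],.4705,-.136,z0=.012)); print(fit('bar',[v,pickle.load(open('v1.pkl','rb'))],.63,-.22,True,freez=True),fit('bar',[v],.63,-.22,True))
v=pickle.load(open('d1.pkl','rb'));print(fit('bar',[v,pickle.load(open('v3.pkl','rb'))],.361,-.287,freez=True),fit('bar',[v],.361,-.287))
plan(.361,-.2865,.11,140.8)
E
```

```text
(array([ 471.5 , -137.17,    1.33]), np.float64(0.161), [2466])
(array([ 629.78, -219.93,   84.17,    0.  ]), np.float64(0.052), [1763, 633]) (array([ 630.06, -220.27,   84.12]), np.float64(0.038), [1763])
(array([ 360.9 , -287.4 ,   50.55,   -0.63]), np.float64(0.065), [3979, 1443]) (array([ 361.32, -286.6 ,   49.91]), np.float64(0.064), [3979])
roll deg -68.2 units -13.65 (alt 22.35) q6 -103.6 lin before roll [ 4.72 -3.4   0.93] after [4.91 3.12 0.93]
```

```bash
python3 -m jog '[{"linear":[0.79,-0.57,0],"roll":0},{"linear":[0.79,-0.57,0],"roll":0},{"linear":[0.79,-0.57,0],"roll":0},{"linear":[0.79,-0.57,0],"roll":0},{"linear":[0.78,-0.56,0],"roll":0},{"linear":[0.78,-0.56,0],"roll":0},{"linear":[0,0,0],"roll":1},{"linear":[0,0,0],"roll":1},{"linear":[0,0,0],"roll":1},{"linear":[0,0,0],"roll":1},{"linear":[0,0,0],"roll":1},{"linear":[0,0,0],"roll":1}]'
python3 -m jog '[{"linear":[0,0,0.1],"roll":1},{"linear":[0,0,0.1],"roll":1},{"linear":[0,0,0.1],"roll":1},{"linear":[0,0,0.1],"roll":1},{"linear":[0,0,0.1],"roll":1},{"linear":[0,0,0.1],"roll":1},{"linear":[0,0,0.1],"roll":1},{"linear":[0,0,0.1],"roll":1},{"linear":[0,0,0.1],"roll":1},{"linear":[0,0,0],"roll":1},{"linear":[0,0,0],"roll":1},{"linear":[0,0,0],"roll":1}]'
python3 -m jog '[{"linear":[0,0,0],"roll":1},{"linear":[0,0,0],"roll":1},{"linear":[0,0,0],"roll":1},{"linear":[0,0,0],"roll":1},{"linear":[0,0,0],"roll":0.4},{"linear":[0,0,0],"roll":0},{"linear":[0,0,0],"roll":0}]'
python3 -c "
from h import *
plan(.361,-.287,.003,140.5)"
```

```text
time_s: 8.87
position: [0.3614, -0.2855, 0.1471]
tool_rot: [[-0.674, 0.739, -0.001], [0.739, 0.674, 0.001], [0.002, 0.0, -1.0]]
ft_force: [-0.2, 0.3, -0.2]
grip_width: 0.0854
gripper_force: 0.0
time_s: 9.87
position: [0.3614, -0.2855, 0.1111]
tool_rot: [[0.302, 0.953, -0.001], [0.953, -0.302, 0.002], [0.001, -0.001, -1.0]]
ft_force: [0.1, -0.4, 0.2]
grip_width: 0.0852
gripper_force: 0.0
time_s: 10.45
position: [0.3615, -0.2859, 0.1114]
tool_rot: [[0.633, 0.774, -0.001], [0.774, -0.633, 0.001], [0.0, -0.001, -1.0]]
ft_force: [-1.7, 0.5, -1.0]
grip_width: 0.0855
gripper_force: 0.0
roll deg 0.2 units 0.04 (alt -35.96) q6 -13.8 lin before roll [-0.03  0.01  2.71] after [-0.03  0.01  2.71]
```

```bash
python3 -m jog '[{"linear":[-0.03,0,0.7],"roll":0.04},{"linear":[0,0,0.8],"roll":0},{"linear":[0,0,0.6],"roll":0},{"linear":[0,0,0.38],"roll":0},{"linear":[0,0,0.2],"roll":0},{"linear":[0,0,0],"roll":0},{"linear":[0,0,0],"roll":0}]'
python3 -m jog '[{"linear":[0,0,0],"roll":0},{"linear":[0,0,0],"roll":0},{"linear":[0,0,0],"roll":0},{"linear":[0,0,0],"roll":0},{"linear":[0,0,0],"roll":0},{"linear":[0,0,0],"roll":0},{"linear":[0,0,0],"roll":0},{"linear":[0,0,0],"roll":0},{"linear":[0,0,0],"roll":0}]' -1 40
python3 -c "
from h import *
plan(.630,-.220,.13,174.1)"
```

```text
time_s: 11.03
position: [0.3609, -0.2878, 0.0048]
tool_rot: [[0.637, 0.771, -0.0], [0.771, -0.637, 0.0], [0.0, -0.0, -1.0]]
ft_force: [0.4, -0.3, 0.9]
grip_width: 0.0849
gripper_force: 0.0
time_s: 11.78
position: [0.361, -0.2881, 0.005]
tool_rot: [[0.638, 0.77, 0.001], [0.77, -0.638, -0.001], [-0.0, 0.001, -1.0]]
ft_force: [0.3, 1.2, 4.5]
grip_width: 0.0249
gripper_force: 40.0
roll deg -33.7 units -6.74 (alt 29.26) q6 -13.7 lin before roll [ 5.6   4.1  -3.12] after [ 2.38  6.52 -3.12]
```

```bash
python3 -m jog '[{"linear":[0,0,-0.4],"roll":0},{"linear":[0,0,-0.7],"roll":0},{"linear":[0,0,-0.7],"roll":0},{"linear":[0,0,-0.7],"roll":-1},{"linear":[0,0,-0.6],"roll":-1},{"linear":[0,0,0],"roll":-1},{"linear":[0,0,0],"roll":-1},{"linear":[0,0,0],"roll":-1},{"linear":[0,0,0],"roll":-1},{"linear":[0,0,0],"roll":-0.74},{"linear":[0,0,0],"roll":0},{"linear":[0,0,0],"roll":0}]'
python3 -m jog '[{"linear":[0.34,0.93,0],"roll":0},{"linear":[0.34,0.93,0],"roll":0},{"linear":[0.34,0.93,0],"roll":0},{"linear":[0.34,0.93,0],"roll":0},{"linear":[0.34,0.93,0],"roll":0},{"linear":[0.34,0.93,0],"roll":0},{"linear":[0.34,0.93,0],"roll":0},{"linear":[0,0,0],"roll":0},{"linear":[0,0,0],"roll":0},{"linear":[0,0,0],"roll":0}]'
python3 -c "
from h import *
plan(.630,-.221,.018,174.1)"
```

```text
time_s: 12.78
position: [0.3607, -0.2877, 0.1285]
tool_rot: [[0.105, 0.994, -0.0], [0.994, -0.105, 0.0], [0.0, -0.0, -1.0]]
ft_force: [0.5, -1.1, -0.6]
grip_width: 0.0251
gripper_force: 39.4
time_s: 13.62
position: [0.629, -0.2199, 0.128]
tool_rot: [[0.104, 0.995, -0.001], [0.995, -0.104, 0.0], [0.0, -0.001, -1.0]]
ft_force: [0.7, 0.5, -0.4]
grip_width: 0.025
gripper_force: 39.6
roll deg -0.1 units -0.01 (alt 35.99) q6 -23.4 lin before roll [-0.03  0.03  2.75] after [-0.03  0.03  2.75]
```

```bash
python3 -m jog '[{"linear":[-0.03,0.03,0.7],"roll":0},{"linear":[0,0,0.8],"roll":0},{"linear":[0,0,0.6],"roll":0},{"linear":[0,0,0.3],"roll":0},{"linear":[0,0,0.2],"roll":0},{"linear":[0,0,0.1],"roll":0},{"linear":[0,0,0.03],"roll":0},{"linear":[0,0,0.02],"roll":0},{"linear":[0,0,0.01],"roll":0},{"linear":[0,0,0.01],"roll":0},{"linear":[0,0,0],"roll":0},{"linear":[0,0,0],"roll":0}]'
```

```text
time_s: 14.62
position: [0.6308, -0.2213, 0.0181]
tool_rot: [[0.103, 0.995, 0.001], [0.995, -0.103, -0.0], [-0.0, 0.001, -1.0]]
ft_force: [0.1, -0.6, 0.4]
grip_width: 0.025
gripper_force: 39.6
```

```bash
python3 -m jog '[{"linear":[0,0,0.01],"roll":0},{"linear":[0,-0.02,0.01],"roll":0},{"linear":[0,0,0.01],"roll":0},{"linear":[0,0,0.01],"roll":0},{"linear":[0,0,0],"roll":0}]'
```

```text
time_s: 15.03
position: [0.63, -0.2212, 0.0171]
tool_rot: [[0.103, 0.995, 0.001], [0.995, -0.103, -0.0], [-0.0, 0.001, -1.0]]
ft_force: [-2.4, 0.7, 6.5]
grip_width: 0.0251
gripper_force: 40.5
```

```bash
python3 -m jog '[{"linear":[0,0,0],"roll":0},{"linear":[0,0,0],"roll":0},{"linear":[0,0,0],"roll":0},{"linear":[0,0,0],"roll":0},{"linear":[0,0,0],"roll":0},{"linear":[0,0,-0.5],"roll":0},{"linear":[0,0,-0.9],"roll":0},{"linear":[0,0,-0.9],"roll":0},{"linear":[-0.7,0,-0.5],"roll":0},{"linear":[-0.8,-0.4,0],"roll":0},{"linear":[0,0,0],"roll":0},{"linear":[0,0,0],"roll":0}]' 1
python3 snap.py b2
python3 - <<'E'
from fit import *
v=pickle.load(open('b2.pkl','rb'));print(fit('bar',[v],.63,-.22,z0=.012),fit('disc',[v],.471,-.136,z0=.012))
plan(.4467,.1674,.14,109.2);plan(.4467,.1674,.14,19.2)
E
```

```text
time_s: 16.03
position: [0.607, -0.2805, 0.1281]
tool_rot: [[0.105, 0.994, -0.0], [0.994, -0.105, 0.0], [0.0, -0.0, -1.0]]
ft_force: [-0.1, -0.2, -0.9]
grip_width: 0.0853
gripper_force: 0.0
16.0333 [ 0.60696048 -0.28049053  0.1280577 ] 0.08530129039943975
(array([ 630.14, -219.73,   83.87]), np.float64(0.02), [2658]) (array([ 473.54, -143.19,    3.26]), np.float64(0.624), [1519])
roll deg 64.8 units 12.97 (alt -23.03) q6 -28.9 lin before roll [10.69 -5.16 -0.3 ] after [ -0.12 -11.87  -0.3 ]
roll deg -25.2 units -5.03 (alt 30.97) q6 -28.9 lin before roll [10.69 -5.16 -0.3 ] after [11.87 -0.12 -0.3 ]
```

View pics/b2.png

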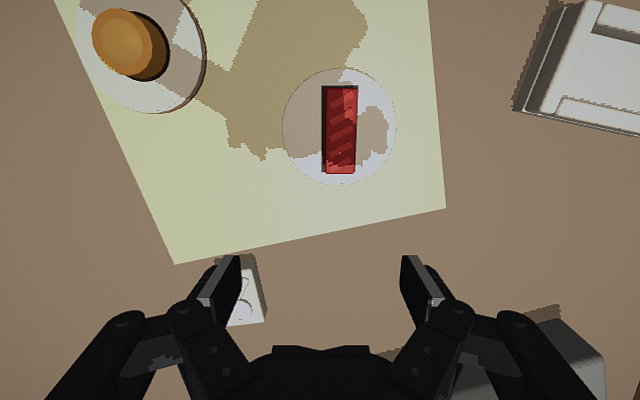

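The bar fit gives (630.1,-219.7), 83.9°, against a pad at (630.0,-220.1), 84.1°, and the picture shows the bar inside its silhouette at (340,130). Next is the cross.

```bash
python3 -m jog '[{"linear":[0,0,-0.1],"roll":-1},{"linear":[0,0,-0.1],"roll":-1},{"linear":[0,0,-0.1],"roll":-1},{"linear":[0,0,0],"roll":-1},{"linear":[0,0,0],"roll":-1},{"linear":[0,0,0],"roll":-0.03},{"linear":[1,0,0],"roll":0},{"linear":[1,0,0],"roll":0},{"linear":[1,0,0],"roll":0},{"linear":[1,0,0],"roll":0},{"linear":[1,0,0],"roll":0},{"linear":[1,0,0],"roll":0}]'
python3 -m jog '[{"linear":[1,0,0],"roll":0},{"linear":[1,0,0],"roll":0},{"linear":[1,0,0],"roll":0},{"linear":[1,0,0],"roll":0},{"linear":[1,0,0],"roll":0},{"linear":[0.86,-0.12,0],"roll":0},{"linear":[0,0,0],"roll":0},{"linear":[0,0,0],"roll":0},{"linear":[0,0,0],"roll":0}]'
python3 -c "
from h import *
plan(.4467,.1674,.003,19.3)"
```

```text
time_s: 17.08
position: [0.5276, -0.0502, 0.1398]
tool_rot: [[-0.327, 0.945, -0.001], [0.945, 0.327, 0.0], [0.001, -0.0, -1.0]]
ft_force: [0.9, 0.0, 0.0]
grip_width: 0.0857
gripper_force: 0.0
time_s: 17.83
position: [0.447, 0.1672, 0.14]
tool_rot: [[-0.329, 0.944, 0.0], [0.944, 0.329, -0.0], [-0.0, 0.0, -1.0]]
ft_force: [0.6, -1.0, -0.3]
grip_width: 0.0852
gripper_force: 0.0
roll deg -0.1 units -0.02 (alt 35.98) q6 -12.9 lin before roll [ 0.01 -0.01  3.43] after [ 0.01 -0.01  3.43]
```

```bash
python3 -m jog '[{"linear":[0,0,0.8],"roll":0},{"linear":[0,0,0.9],"roll":0},{"linear":[0,0,0.8],"roll":0},{"linear":[0,0,0.6],"roll":0},{"linear":[0,0,0.3],"roll":0},{"linear":[0,0,0],"roll":0},{"linear":[0,0,0],"roll":0}]'
python3 -m jog '[{"linear":[0,0,0],"roll":0},{"linear":[0,0,0],"roll":0},{"linear":[0,0,0],"roll":0},{"linear":[0,0,0],"roll":0},{"linear":[0,0,0],"roll":0},{"linear":[0,0,0],"roll":0},{"linear":[0,0,0],"roll":0},{"linear":[0,0,0],"roll":0}]' -1 40
python3 -c "
from h import *
plan(.3707,.300,.13,-21.5)"
```

```text
time_s: 18.42
position: [0.4474, 0.1662, 0.0039]
tool_rot: [[-0.327, 0.945, -0.001], [0.945, 0.327, -0.0], [0.0, -0.001, -1.0]]
ft_force: [-0.4, 0.3, 0.1]
grip_width: 0.0855
gripper_force: 0.0
time_s: 19.08
position: [0.4476, 0.167, 0.0054]
tool_rot: [[-0.329, 0.944, 0.003], [0.944, 0.329, -0.0], [-0.001, 0.002, -1.0]]
ft_force: [-1.2, -1.4, 5.4]
grip_width: 0.0552
gripper_force: 42.3
roll deg 40.7 units 8.15 (alt -27.85) q6 -13.0 lin before roll [ 3.77 -0.71 -3.12] after [ 2.39 -3.   -3.12]
```

```bash
python3 -m jog '[{"linear":[0,0,-0.4],"roll":0},{"linear":[0,0,-0.7],"roll":0},{"linear":[0,0,-0.7],"roll":0},{"linear":[0,0,-0.7],"roll":1},{"linear":[0,0,-0.6],"roll":1},{"linear":[0,0,0],"roll":1},{"linear":[0,0,0],"roll":1},{"linear":[0,0,0],"roll":1},{"linear":[0,0,0],"roll":1},{"linear":[0,0,0],"roll":1},{"linear":[0,0,0],"roll":1},{"linear":[0,0,0],"roll":0.15}]'
python3 -m jog '[{"linear":[0.6,-0.75,0],"roll":0},{"linear":[0.6,-0.75,0],"roll":0},{"linear":[0.6,-0.75,0],"roll":0},{"linear":[0.6,-0.75,0],"roll":0},{"linear":[0,0,0],"roll":0},{"linear":[0,0,0],"roll":0},{"linear":[0,0,0],"roll":0}]'
python3 snap.py c1
python3 - <<'E'
from fit import *
plan(.3704,.2995,.018,-21.5)
v=pickle.load(open('c1.pkl','rb'));print(fit('link',[v],.489,.3817,True))
E
```

```text
time_s: 20.08
position: [0.4469, 0.1671, 0.1288]
tool_rot: [[0.37, 0.929, 0.001], [0.929, -0.37, 0.0], [0.0, 0.001, -1.0]]
ft_force: [-0.6, 1.4, -0.7]
grip_width: 0.055
gripper_force: 42.9
time_s: 20.67
position: [0.3706, 0.3003, 0.1284]
tool_rot: [[0.365, 0.931, 0.001], [0.931, -0.365, 0.0], [0.0, 0.001, -1.0]]
ft_force: [-0.7, -0.2, -0.1]
grip_width: 0.0548
gripper_force: 42.9
20.6667 [0.37058979 0.30027771 0.12842407] 0.054763020007238344
roll deg 0.0 units 0.00 (alt -36.00) q6 46.2 lin before roll [-0.01 -0.01  2.76] after [-0.01 -0.01  2.76]
(array([489.  , 381.86,  24.56]), np.float64(0.393), [2543])
```

```bash
python3 -m jog '[{"linear":[0,0,0.7],"roll":0},{"linear":[0,0,0.8],"roll":0},{"linear":[0,0,0.6],"roll":0},{"linear":[0,0,0.3],"roll":0},{"linear":[0,0,0.2],"roll":0},{"linear":[0,0,0.1],"roll":0},{"linear":[0,0,0.02],"roll":0},{"linear":[0,0,0.02],"roll":0},{"linear":[0,0,0.01],"roll":0},{"linear":[0,0,0.01],"roll":0},{"linear":[0,0,0],"roll":0},{"linear":[0,0,0],"roll":0}]'
```

```text
time_s: 21.72
position: [0.3706, 0.3005, 0.0181]
tool_rot: [[0.366, 0.93, 0.001], [0.93, -0.366, 0.0], [0.001, 0.001, -1.0]]
ft_force: [0.0, 0.2, -1.3]
grip_width: 0.0549
gripper_force: 42.9
```

```bash
python3 -m jog '[{"linear":[-0.02,0,0.01],"roll":0},{"linear":[0,0,0.01],"roll":0},{"linear":[0,0,0.01],"roll":0},{"linear":[0,0,0],"roll":0}]'
```

```text
time_s: 22.05
position: [0.3702, 0.2997, 0.0173]
tool_rot: [[0.366, 0.93, 0.001], [0.93, -0.366, 0.0], [0.0, 0.001, -1.0]]
ft_force: [-2.3, -0.4, 11.6]
grip_width: 0.055
gripper_force: 44.1
```

```bash
python3 -m jog '[{"linear":[0,0,0],"roll":0},{"linear":[0,0,0],"roll":0},{"linear":[0,0,0],"roll":0},{"linear":[0,0,0],"roll":0},{"linear":[0,0,0],"roll":0},{"linear":[0,0,-0.5],"roll":0},{"linear":[0,0,-0.9],"roll":0},{"linear":[0,0,-0.9],"roll":0},{"linear":[-0.7,0.2,-0.5],"roll":0},{"linear":[-0.8,0.4,0],"roll":0},{"linear":[0,0,0],"roll":0},{"linear":[0,0,0],"roll":0}]' 1
python3 snap.py c2
python3 - <<'E'
from fit import *
v=pickle.load(open('c2.pkl','rb'));print(fit('cross',[v],.3707,.30,z0=.012));print(fit('link',[v],.489,.3817,True))
plan(.6053,.2291,.14,50.4)
E
```

```text
time_s: 23.05
position: [0.3707, 0.2341, 0.1288]
tool_rot: [[0.369, 0.929, 0.0], [0.929, -0.369, 0.0], [0.0, 0.0, -1.0]]
ft_force: [0.0, 0.8, -1.1]
grip_width: 0.0853
gripper_force: 0.0
23.05 [0.37066792 0.23409784 0.12881962] 0.08533393783263497
(array([371.06, 301.08,  68.22]), np.float64(0.036), [2762])
(array([489.13, 382.07,  24.92]), np.float64(0.03), [1155])
roll deg -72.0 units -14.40 (alt 21.60) q6 38.4 lin before roll [ 2.03  5.51 -0.29] after [-4.61  3.63 -0.29]
```

View pics/c2.png

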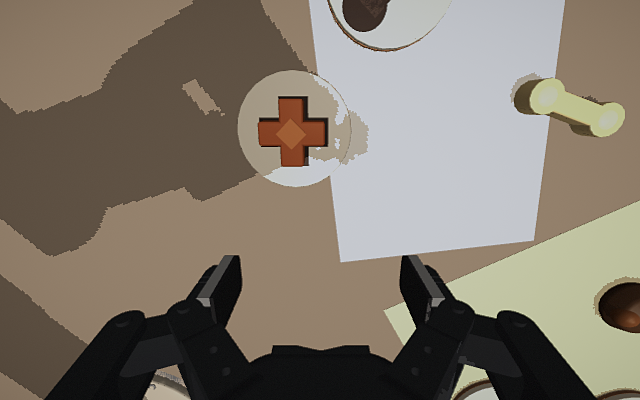

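The cross (293,131) is centred on its silhouette, about 1 mm off. Next is the link.

```bash
python3 -m jog '[{"linear":[0.34,0.92,-0.1],"roll":0},{"linear":[0.34,0.92,-0.1],"roll":0},{"linear":[0.34,0.92,-0.1],"roll":0},{"linear":[0.34,0.92,0],"roll":0},{"linear":[0.34,0.92,0],"roll":0},{"linear":[0.33,0.91,0],"roll":0},{"linear":[0,0,0],"roll":-1},{"linear":[0,0,0],"roll":-1},{"linear":[0,0,0],"roll":-1},{"linear":[0,0,0],"roll":-1},{"linear":[0,0,0],"roll":-1},{"linear":[0,0,0],"roll":-1}]'
python3 -m jog '[{"linear":[0,0,0],"roll":-1},{"linear":[0,0,0],"roll":-1},{"linear":[0,0,0],"roll":-1},{"linear":[0,0,0],"roll":-1},{"linear":[0,0,0],"roll":-1},{"linear":[0,0,0],"roll":-1},{"linear":[0,0,0],"roll":-1},{"linear":[0,0,0],"roll":-1},{"linear":[0,0,0],"roll":-0.4},{"linear":[0,0,0],"roll":0},{"linear":[0,0,0],"roll":0}]'
python3 - <<'E'
from fit import *
print(fit('link',[pickle.load(open('c2.pkl','rb')),pickle.load(open('c1.pkl','rb'))],.6053,.2291),fit('link',[pickle.load(open('c2.pkl','rb'))],.6053,.2291))
plan(.6053,.2291,.004,50.4)
E
```

```text
time_s: 24.1
position: [0.6049, 0.2313, 0.1394]
tool_rot: [[-0.153, 0.988, -0.002], [0.988, 0.153, -0.0], [0.0, -0.002, -1.0]]
ft_force: [-0.0, -0.2, 0.5]
grip_width: 0.0858
gripper_force: 0.0
time_s: 25.02
position: [0.605, 0.2309, 0.1397]
tool_rot: [[-0.771, 0.636, -0.001], [0.636, 0.771, -0.0], [0.001, -0.001, -1.0]]
ft_force: [1.4, 0.4, -0.1]
grip_width: 0.0855
gripper_force: 0.0
(array([604.06, 229.6 , 140.18]), np.float64(0.213), [2996, 2535]) (array([604.48, 229.27, 140.51]), np.float64(0.232), [2996])
roll deg 0.1 units 0.02 (alt -35.98) q6 -40.1 lin before roll [-0.04 -0.03  3.39] after [-0.04 -0.03  3.39]
```

```bash
python3 -m jog '[{"linear":[-0.02,-0.03,0.8],"roll":0},{"linear":[0,0,0.9],"roll":0},{"linear":[0,0,0.8],"roll":0},{"linear":[0,0,0.6],"roll":0},{"linear":[0,0,0.28],"roll":0},{"linear":[0,0,0],"roll":0},{"linear":[0,0,0],"roll":0}]'
python3 -m jog '[{"linear":[0,0,0],"roll":0},{"linear":[0,0,0],"roll":0},{"linear":[0,0,0],"roll":0},{"linear":[0,0,0],"roll":0},{"linear":[0,0,0],"roll":0},{"linear":[0,0,0],"roll":0},{"linear":[0,0,0],"roll":0},{"linear":[0,0,0],"roll":0},{"linear":[0,0,0],"roll":0},{"linear":[0,0,0],"roll":0}]' -1 40
python3 -c "
from h import *
plan(.489,.3819,.13,115)"
```

```text
time_s: 25.6
position: [0.6056, 0.2288, 0.0059]
tool_rot: [[-0.771, 0.636, 0.001], [0.636, 0.771, 0.0], [-0.0, 0.0, -1.0]]
ft_force: [0.9, -0.1, 0.7]
grip_width: 0.0852
gripper_force: 0.0
time_s: 26.43
position: [0.6055, 0.2284, 0.0059]
tool_rot: [[-0.772, 0.636, 0.001], [0.636, 0.772, 0.0], [-0.001, 0.001, -1.0]]
ft_force: [0.2, -0.1, 5.5]
grip_width: 0.0169
gripper_force: 40.3
roll deg -64.5 units -12.90 (alt 23.10) q6 -40.3 lin before roll [ 4.69  1.11 -3.1 ] after [ 1.01  4.71 -3.1 ]
```

```bash
python3 -m jog '[{"linear":[0,0,-0.4],"roll":0},{"linear":[0,0,-0.7],"roll":0},{"linear":[0,0,-0.7],"roll":0},{"linear":[0,0,-0.7],"roll":-1},{"linear":[0,0,-0.6],"roll":-1},{"linear":[0,0,0],"roll":-1},{"linear":[0,0,0],"roll":-1},{"linear":[0,0,0],"roll":-1},{"linear":[0,0,0],"roll":-1},{"linear":[0,0,0],"roll":-1},{"linear":[0,0,0],"roll":-1},{"linear":[0,0,0],"roll":-1}]'
python3 -m jog '[{"linear":[0,0,0],"roll":-1},{"linear":[0,0,0],"roll":-1},{"linear":[0,0,0],"roll":-1},{"linear":[0,0,0],"roll":-0.9},{"linear":[0.2,0.94,0],"roll":0},{"linear":[0.2,0.94,0],"roll":0},{"linear":[0.2,0.94,0],"roll":0},{"linear":[0.2,0.94,0],"roll":0},{"linear":[0.2,0.94,0],"roll":0},{"linear":[0,0,0],"roll":0},{"linear":[0,0,0],"roll":0},{"linear":[0,0,0],"roll":0}]'
python3 snap.py l1
python3 -c "
from h import *
plan(.4899,.3823,.018,115)"
```

```text
time_s: 27.43
position: [0.6049, 0.2283, 0.1288]
tool_rot: [[-0.995, -0.1, -0.001], [-0.1, 0.995, -0.0], [0.001, -0.0, -1.0]]
ft_force: [0.4, -0.1, -0.0]
grip_width: 0.0167
gripper_force: 39.6
time_s: 28.43
position: [0.4895, 0.3817, 0.129]
tool_rot: [[-0.906, -0.423, -0.0], [-0.423, 0.906, -0.001], [0.001, -0.0, -1.0]]
ft_force: [-0.3, 0.8, -1.3]
grip_width: 0.0171
gripper_force: 39.6
28.4333 [0.48947179 0.3816821  0.12898592] 0.017089177343850667
roll deg -0.1 units -0.01 (alt 35.99) q6 -88.0 lin before roll [-0.01  0.03  2.78] after [-0.01  0.03  2.78]
```

View pics/l1.png

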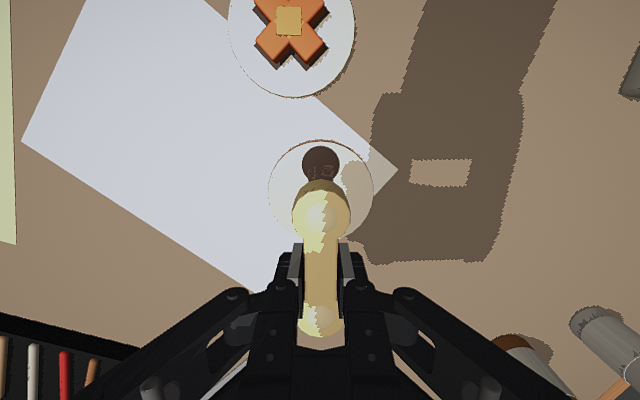

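The link is held level along the silhouette, whose visible lobe is at (320,165). I'll lower it.

```bash
python3 -m jog '[{"linear":[0,0.02,0.7],"roll":0},{"linear":[0,0,0.8],"roll":0},{"linear":[0,0,0.6],"roll":0},{"linear":[0,0,0.3],"roll":0},{"linear":[0,0,0.2],"roll":0},{"linear":[0,0,0.1],"roll":0},{"linear":[0,0,0.02],"roll":0},{"linear":[0,0,0.01],"roll":0},{"linear":[0,0,0.01],"roll":0},{"linear":[0,0,0.01],"roll":0},{"linear":[0,0,0],"roll":0},{"linear":[0,0,0],"roll":0}]'
```

```text
time_s: 29.48
position: [0.4892, 0.3827, 0.0197]
tool_rot: [[-0.906, -0.423, 0.001], [-0.423, 0.906, 0.0], [-0.001, 0.0, -1.0]]
ft_force: [0.3, -1.0, -0.1]
grip_width: 0.0172
gripper_force: 39.6
```

```bash
python3 -m jog '[{"linear":[0,0,0.01],"roll":0},{"linear":[0,0,0.01],"roll":0},{"linear":[0,0,0.01],"roll":0},{"linear":[0,0,0.01],"roll":0},{"linear":[0,0,0.01],"roll":0},{"linear":[0,0,0],"roll":0}]'
```

```text
time_s: 29.98
position: [0.4891, 0.3826, 0.0179]
tool_rot: [[-0.906, -0.423, 0.0], [-0.423, 0.906, 0.0], [-0.0, -0.0, -1.0]]
ft_force: [-2.2, -1.4, 4.7]
grip_width: 0.0173
gripper_force: 40.3
```

```bash
python3 -m jog '[{"linear":[0,0,0],"roll":0},{"linear":[0,0,0],"roll":0},{"linear":[0,0,0],"roll":0},{"linear":[0,0,0],"roll":0},{"linear":[0,0,0],"roll":0},{"linear":[0,0,0],"roll":0},{"linear":[0,0,-0.5],"roll":0},{"linear":[0,0,-0.9],"roll":0},{"linear":[0,0,-0.9],"roll":0},{"linear":[-0.7,-0.2,-0.8],"roll":0},{"linear":[-0.8,-0.4,-0.6],"roll":0},{"linear":[-0.8,0,-0.6],"roll":0}]' 1
python3 -m jog '[{"linear":[0,0,0],"roll":0},{"linear":[0,0,0],"roll":0},{"linear":[0,0,0],"roll":0}]'
python3 snap.py l2
python3 - <<'E'
from fit import *
v=pickle.load(open('l2.pkl','rb'));print(fit('link',[v],.489,.382,z0=.012),fit('cross',[v],.371,.30,z0=.012))
cv2.imwrite('pics/top9.png',cv2.resize(optics.get_image('top')[100:300,120:480,::-1],None,fx=2,fy=2,interpolation=cv2.INTER_CUBIC))
E
```

```text
time_s: 30.98
position: [0.582, 0.398, 0.19]
tool_rot: [[-0.907, -0.421, 0.002], [-0.421, 0.907, -0.0], [-0.001, -0.001, -1.0]]
ft_force: [-0.3, 0.7, -0.2]
grip_width: 0.0857
gripper_force: 0.0
time_s: 31.23
position: [0.5795, 0.3993, 0.1859]
tool_rot: [[-0.906, -0.423, -0.003], [-0.423, 0.906, -0.001], [0.003, 0.0, -1.0]]
ft_force: [-0.2, -0.3, -0.5]
grip_width: 0.0852
gripper_force: 0.0
31.2333 [0.57949773 0.39932286 0.18594002] 0.08517434847362672Traceback (most recent call last):
  File "<stdin>", line 2, in <module>
  File "fit.py", line 46, in fit
    p0=min([[x*1e3,y*1e3,a] for a in yaws],key=cost)
  File "fit.py", line 44, in cost
    return s/len(D)
           ~^~~~~~~
ZeroDivisionError: division by zero
```

View pics/l2.png

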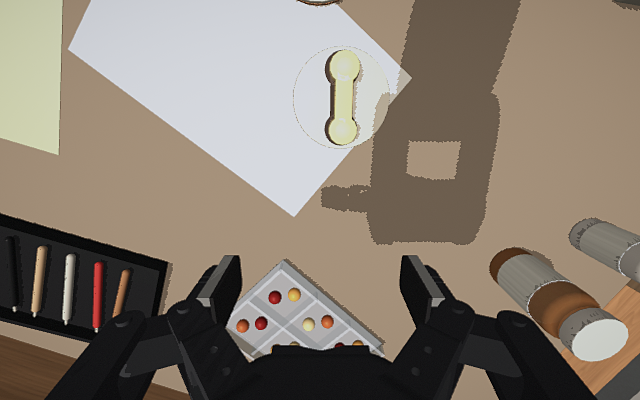

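The link (343,97) lies on its silhouette, parallel to it. I'll do one last numeric check of the link.

```bash
python3 - <<'E'
from fit import *
v=pickle.load(open('l2.pkl','rb'));print(fit('link',[v],.489,.382,z0=.012))
cv2.imwrite('pics/top9.png',cv2.resize(optics.get_image('top')[100:300,120:480,::-1],None,fx=2,fy=2,interpolation=cv2.INTER_CUBIC))
E
```

```text
(array([488.86, 382.42,  24.6 ]), np.float64(0.041), [2126])
```

View pics/top9.png

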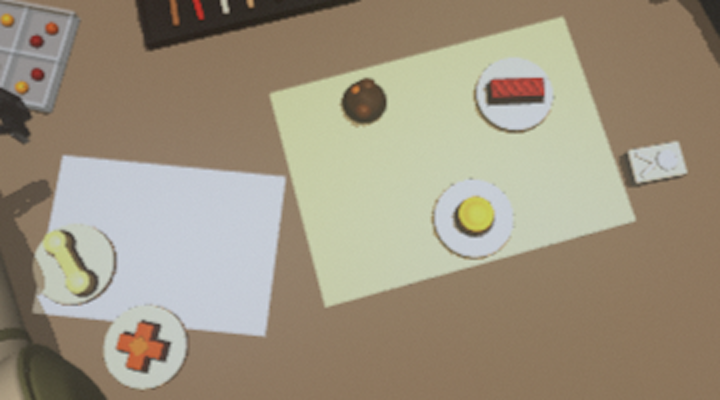

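All four pieces lie on their matching pads: link (70,265), cross (143,345), disc (475,215) and bar (516,91). The lump (364,100) and the cast (656,162) show no sign of having moved.

```bash
python3 -c "
from rig import env
print(env.close_job())"
```

```text
the job is handed in; nothing more can be done
None
```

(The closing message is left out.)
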